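Roll a round blank into the V-block

TASK

Roll the loose round wooden bar along the bench by pushing its side with the fingertips, up the ramp of the V-block and on until it drops into the groove and lies fully seated along it, no end sticking out past the block. Do not grasp, lift or carry the bar, push it gently, leave the bottle, the tin and the sanding block where they are, and let go of the bar at the end.

Things in the scene. Friction and masses are not known exactly. Their poses are not given: they have to be found in the camera images.
- bar: Loose smooth round bar of pale wood, 36 mm thick, 160 mm long, about 0.18 kg; rolls easily, soon stops by itself on the level bench. Pushed by tips well above its mid-height it wedges instead: push with the tips at or below mid-height (18 mm). Origin: its middle. y axis along the bar; x and z turn as it rolls. It starts before the ramp, up to 0.2 rad askew, 180 to 240 mm from the groove line.
- vblock: Wooden V-block screwed to the bench, 240 mm long along its groove. Origin on the bench (z = 0) under the middle of the groove line; y along the groove, x level, the way the bar must roll. Ramp from x = -105 mm (1.5 mm high) evenly to -18 mm (16.5 mm high), level to -14.5; 90 degree V with its bottom at x = 0, 2 mm high; far side climbs to 36 mm at x = +34 and stops the bar.
- seat (a point): Point of the V-block where the middle of the seated bar belongs: over the middle of the groove line, 27.5 mm above the bench; axes as the V-block's.
- oil: Bystander: small green bottle with a red cap, 35 mm across, 85 mm tall, standing upright on the bench beside the bar's path, near the ramp. Origin at the centre of its underside.
- tin: Bystander: yellow tin, 56 x 72 mm, 36 mm high, on the bench beside the bar's path. Origin at the centre of its underside.
- block: Bystander: cork sanding block, 56 x 96 mm, 26 mm high, on the bench behind the bar, on the side away from the V-block. Origin at the centre of its underside.

How it is judged:
On the way, in this order (a step that is already met when the one before it is completed fails the run):
1. the bar has rolled through a quarter turn or more while still on the bench in front of the ramp (angle between bar's own z axis and vertical above 1.5 rad and x of bar in the frame of vblock below -0.09 m).
2. the bar has come down into the groove (x of bar in the frame of vblock between -0.006 and 0.006 m and height (world z) of bar below 0.032 m), for 0.2 s.
At the end, for the whole second after the job is handed in: The bar lies at rest in the groove: its middle within 5 mm of the groove line and within 4 mm of its seated height, within 0.06 rad of the groove's direction, its ends not past the block (middle within 42 mm of the block's middle); bottle, tin and sanding block within 15 mm of where they stood (x of bar in the frame of vblock between -0.005 and 0.005 m and y of bar in the frame of vblock between -0.042 and 0.042 m and height (world z) of bar between 0.0235 and 0.0315 m and angle between the y axis of bar and the y axis of vblock, either way round below 0.06 rad and linear speed of bar below 0.02 m/s and distance of each of oil, tin, block from where it was at the start of the episode below 0.015 m); the robot touches nothing.
It fails at once if the bar is lifted off the bench in front of the ramp (height (world z) of bar above 0.03 m and x of bar in the frame of vblock below -0.11 m).
It fails at once if the bar is lifted or carried above the V-block (height (world z) of bar above 0.05 m).
It fails at once if the bar is pushed with more than 25 N (contact force between the fingers and bar above 25 N).
It fails at once if the bottle is moved or knocked over (distance of oil from where it was at the start of the episode above 0.015 m or angle between oil's own z axis and vertical above 0.3 rad).
It fails at once if the tin or the sanding block is moved (distance of any of tin, block from where it was at the start of the episode above 0.015 m).
It also fails if it takes over 45 s, if anything falls off the work surface, if the arm or the gripper's body presses on something with over 40 N, if the wrist force passes 120 N, or if a joint passes its speed limit or range.

ROBOT

A 7-joint arm with a two-finger parallel gripper is mounted at the origin on a cart in front of the work surface, level with it; the furniture and walls round the work are solid. World frame = base frame: x ahead of the robot, y to its left, z up, the work surface at z = 0. Lengths are in m, angles in rad, forces in N, time in s.
With the tool pointing down it reaches from about 0.4 to 0.875 m from the base axis. Payload 19.3 kg.
Tool frame: the origin (TCP) lies between the finger pads; the fingertips stand 25 mm ahead of it and the grasp point (between the pads) lies 6 mm ahead of it (r.tips_ahead is the distance from the TCP to the fingertips, in m); z points along the fingers, y is the line along which they close (so a half turn about z gives the same grasp; the last joint's range is limited). The gripper opens to 85 mm and grips with 20 to 120 N. Pads are 22 mm wide; open, the fingers measure 114 mm over their backs; the gripper's body (76 mm by 85 mm) begins 54 mm behind the grasp point. The pads swing forward as they close: fully open they stand 13 mm farther back than shut.
Start: joints at [-0.07, 0.521, -0.036, 1.599, 0.021, 1.021, -0.113], TCP at [0.625, -0, 0.256] pointing down, gripper open.
Joint ranges: [-2.91, 2.91], [-0.3, 2.13], [-1.5, 1.42], [0.17, 2.43], [-1.26, 4.41], [0.16, 1.93], [-2.52, 2.52]. Speed limits (rad/s): [1.89, 1.89, 2.39, 2.39, 3.01, 3.01, 3.01].

INTERFACE

Orientations are given as a rotation vector (axis times angle).
In Python, from workcell import r, viewer, finish_job gives the robot as it stands.
- The arm moves only by the tool arm_command, never from a script. Its argument "increments" is a list of rows, each an object of numbers: "rx", "ry", "rz": the turn, a rotation vector about the tool's x, y, z in rad; "x", "y", "z": the shift along the tool's x, y, z in cm; "claw": the opening, from 0 (shut) to 1 (fully open). A call has 1 to 8 rows; each row shifts and turns the commanded pose from where the row before left it, along the tool's axes as they then stand; what a row does not reach is not made up. A row lasts 1/12 s, in which the tool goes at most 41.7 mm and 7.16 degrees, less where a joint would pass 70% of its speed; a pose out of reach is approached as far as the arm can. A call is refused whole if a number of a shift passes 4.17 or a number of a turn 0.125, either way. A call with a gripper value outside its range is refused whole. The fingers move at their own pace and stop on an object; the grip force is fixed at half the most. Time passes only in rows, so rows that do not move let the fingers close. It gives the time, the measured TCP pose, the force, the opening and the grip force at its end, in the units of the state.
- r.state(): the state, without advancing time (a new reading comes with each control period).
- viewer.capture(name): name is "scene" or "side" or "wrist"; returns the picture (384x512x3 uint8, blue, green, red); there is no depth.
- viewer.camera_params(name): a dict with "fx", "fy", "cx", "cy" (pixels), "rvec" (rotation vector, rad) and "tvec" (3), from world to camera coordinates, as OpenCV has them. Camera axes: x right, y down, z forward; pixel columns grow to the right and rows downward; lengths in m; the calibration is good to about 2 mm. A picture is of the moment at which its call begins: read the wrist's pose just before it. camera_params takes no time and is no camera call; for the wrist camera it gives the pose at the moment of the call.
- finish_job(): hands the job in; it is judged then, once.
The state is a dict: "time_s": time; "q": joint angles; "qd": joint speeds; "effort": joint torques, N m; "position": TCP position; "tcp_rot": TCP orientation; "wrist_force": force on the tool from outside, world axes, zero at the start; "wrist_torque": the same for the moment, N m; "grip_width": finger opening in m; "grasp_force": force on a finger pad.
Only numpy, scipy, OpenCV 4.12 (cv2) and the standard library are available. Lean on these libraries where they do the work, as an engineer would, in place of code of your own. Each camera call takes 0.05 s, during which the arm holds its last target. There are 200 camera calls.

## Working session

There is one attempt and no reset: what is moved stays moved. The work goes in short steps, Python scripts to look and compute and a tool call to move; the robot and the scene stay as the last step left them, time stands still between calls to the robot, and variables do not carry over. Pictures are saved under pics/ and viewed, at most 10 in all, crops included, and the job is handed in when it is done.

Besides the shell and the picture viewer there is one more tool, called by a JSON object that holds its "fn" and its "kwargs". arm_command: Moves the arm, as the interface text tells. Its arguments: {"type":"object","properties":{"increments":{"type":"array","items":{"type":"object","properties":{"rx":{"type":"number"},"ry":{"type":"number"},"rz":{"type":"number"},"x":{"type":"number"},"y":{"type":"number"},"z":{"type":"number"},"claw":{"type":"number"}}}}},"required":["increments"]}

```bash
mkdir -p pics
cat > h.py <<'E'
import numpy as np,cv2
from workcell import r,viewer,finish_job
def ray(name,u,v,z,P=None):
    p=P or viewer.camera_params(name)
    R=cv2.Rodrigues(np.array(p["rvec"],float))[0];t=np.array(p["tvec"],float).ravel()
    c=-R.T@t;d=R.T@np.array([(u-p["cx"])/p["fx"],(v-p["cy"])/p["fy"],1])
    return c+d*(z-c[2])/d[2]
def proj(name,X):
    p=viewer.camera_params(name)
    K=np.array([[p["fx"],0,p["cx"]],[0,p["fy"],p["cy"]],[0,0,1.]])
    return cv2.projectPoints(np.array(X,float).reshape(-1,3),np.array(p["rvec"],float),np.array(p["tvec"],float),K,None)[0].reshape(-1,2)
E
python3 - <<'E'
from h import *
s=r.state();print(s["position"],s["tcp_rot"],s["time_s"],r.tips_ahead)
a=viewer.capture("scene");b=viewer.capture("wrist")
cv2.imwrite("pics/scene.png",cv2.resize(a,(800,600)));cv2.imwrite("pics/wrist.png",cv2.resize(b,(800,600)))
for n in("scene","wrist","side"):
    p=viewer.camera_params(n);R=cv2.Rodrigues(np.array(p["rvec"],float))[0];print(n,-R.T@np.array(p["tvec"]),R[2])
E
```

```text
[ 6.24689783e-01 -3.54525260e-05  2.55736290e-01] [-2.22093356e+00 -2.22087764e+00  1.33638468e-03] 0.0 0.025
scene [0.05730719 0.81941457 0.57442879] [ 0.60109585 -0.57423335 -0.55582357]
wrist [0.62459554 0.07905796 0.37252712] [-0.00114739 -0.30984145 -0.95078755]
side [0.47067153 0.91235893 0.67279532] [ 0.16891314 -0.69092458 -0.70291648]
```

View pics/scene.png

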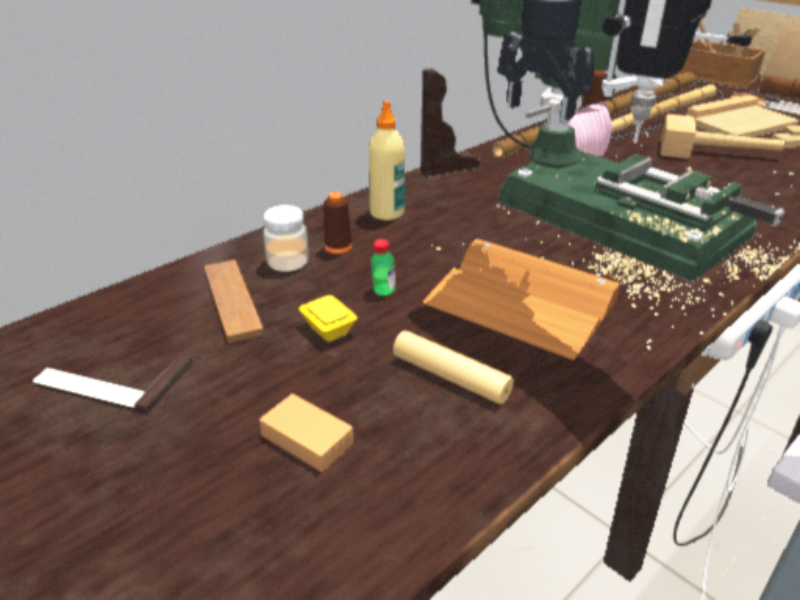

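View pics/wrist.png

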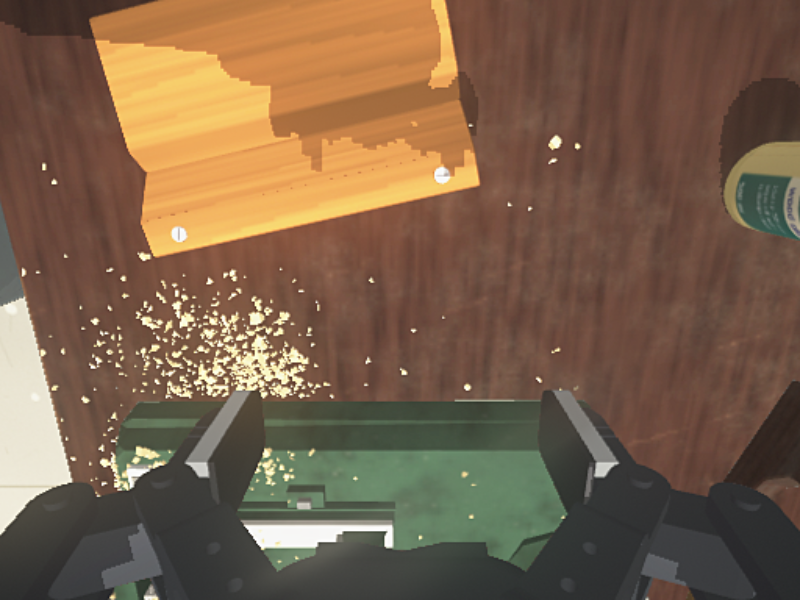

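The scene shows the bar from about (400,345) to (505,390). The ramp's front edge runs from (424,301) to (577,357). The bottle stands at (383,290), the tin at (328,320) and the block at (306,432). The wrist view shows the V-block's far side, with its edge from (153,257) to (479,185). Next I'll view the side camera and compute positions.

Run:
```python
from h import *
a=viewer.capture("side");cv2.imwrite("pics/side.png",cv2.resize(a,(800,600)))
k=.64
for n,u,v,z in [("rampL",424,301,.0015),("rampR",577,357,.0015),("topL",473,240,.036),("topR",617,287,.036),("barL",403,348,.018),("barR",504,388,.018),("oil",383,288,0),("tin",328,310,.036),("tinL",299,315,.036),("tinR",356,325,.036),("tinB",333,342,0),("tinT",335,297,.036),("blkL",261,430,.026),("blkT",295,397,.026),("blkR",352,432,.026),("blkB",319,468,0)]:
    print(n,ray("scene",u*k,v*k,z)[:2].round(3))
for u,v in[(153,257),(479,185)]:print(ray("wrist",u*k,v*k,.036)[:2].round(3))
```

```text
rampL [0.641 0.211]
rampR [0.407 0.156]
topL [0.675 0.064]
topR [0.439 0.017]
barL [0.565 0.327]
barR [0.423 0.292]
oil [0.711 0.23 ]
tin [0.681 0.36 ]
tinL [0.699 0.396]
tinR [0.628 0.354]
tinB [0.657 0.372]
tinT [0.699 0.332]
blkL [0.56  0.552]
blkT [0.578 0.492]
blkR [0.488 0.48 ]
blkB [0.491 0.526]
[0.446 0.002]
[0.678 0.053]
```

View pics/side.png

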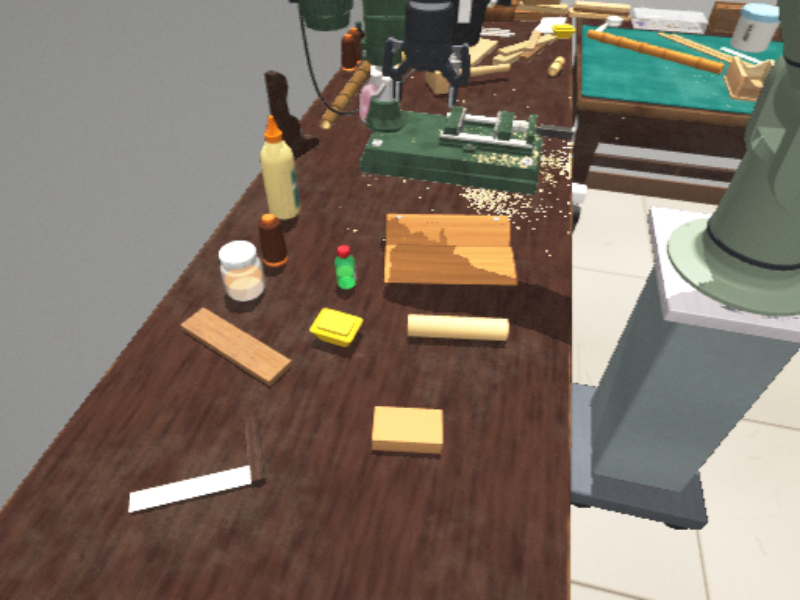

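Side view: ramp front edge from (385,282) to (516,284), bar from (408,327) to (508,329), tin at (336,327), cork block at (407,425). Next I'll refine the bar and V-block fit using two views.

```bash
cat >> h.py <<'E'
from scipy.optimize import minimize,least_squares
def barmask(img):
    h=cv2.cvtColor(img,cv2.COLOR_BGR2HSV)
    return cv2.inRange(h,(15,45,120),(32,150,255))
def fitbar(imgs,x0,z=.018):
    def cost(p,full=False):
        c=0
        for n,m in imgs.items():
            t=np.linspace(0,2*np.pi,24);d=np.array([np.cos(p[2]),np.sin(p[2]),0]);e=np.array([-d[1],d[0],0])
            zz=p[3] if len(p)>3 else z
            P=np.vstack([np.array([p[0],p[1],zz])+s*.08*d+.018*(np.outer(np.cos(t),e)+np.outer(np.sin(t),[0,0,1])) for s in(-1,1)])
            q=proj(n,P)
            hull=cv2.convexHull(q.astype(np.float32))
            M=np.zeros((384*4,512*4),np.uint8);cv2.fillConvexPoly(M,np.round(hull*4+1.5).astype(np.int32),255)
            M=cv2.resize(M,(512,384),interpolation=cv2.INTER_AREA).astype(float)/255
            k=cv2.dilate((M>0).astype(np.uint8),np.ones((9,9)))
            mm=(m>0)*1.*k
            c+=1-np.minimum(M,mm).sum()/np.maximum(M,mm).sum()
        return c
    x0=np.array(x0,float);S=np.vstack([x0]+[x0+v for v in np.diag([.01,.01,.08,.005][:len(x0)])])
    o=minimize(cost,x0,method="Nelder-Mead",options=dict(initial_simplex=S,maxiter=200,xatol=1e-4,fatol=1e-4))
    return o.x,o.fun/len(imgs)
def tov(p,V):
    d=np.array(p[:2])-V[:2];c,s=np.cos(V[2]),np.sin(V[2]);return np.array([c*d[0]+s*d[1],-s*d[0]+c*d[1]])
E
python3 - <<'E'
from h import *
k=.64
im={n:barmask(cv2.imread(f"pics/{n}.png")) for n in("scene","side")}
im={n:cv2.resize(m,(512,384)) for n,m in im.items()}
for n in im: im[n]=(im[n]>127)*255
print(fitbar(im,[.494,.31,.24]),fitbar({"side":im["side"]},[.494,.31,.24]))
obs=[("scene",424,301,-.105,.12,.0015),("scene",577,357,-.105,-.12,.0015),("side",385,282,-.105,.12,.0015),("side",516,284,-.105,-.12,.0015)]
def f(p):
    c,s=np.cos(p[2]),np.sin(p[2]);return np.concatenate([proj(n,[p[0]+c*x-s*y,p[1]+s*x+c*y,z])[0]-np.array([u,v])*k for n,u,v,x,y,z in obs])
o=least_squares(f,[.548,.081,-1.34]);print(o.x,o.fun.round(1))
V=o.x
print("bar_v",tov(fitbar(im,[.494,.31,.24])[0],V), "axis yaw",V[2]+np.pi/2)
c,s=np.cos(V[2]),np.sin(V[2])
W=lambda x,y,z:[V[0]+c*x-s*y,V[1]+s*x+c*y,z]
w=cv2.imread("pics/wrist.png")
for P in [W(34,0,0)]:pass
for y in(-.12,.12):
    for x,z in((0,.002),(-.0145,.0165),(.034,.036)):
        q=proj("wrist",W(x,y,z))[0]/k;print(x,y,q.round());cv2.circle(w,(int(q[0]),int(q[1])),4,(255,0,0),-1)
cv2.imwrite("pics/wv.png",w[:300,:600])
E
```

```text
(array([0.49970305, 0.30618145, 0.17113041]), np.float64(0.1805740680912608)) (array([0.49941373, 0.30611068, 0.17347571]), np.float64(0.20369918278680066))
[ 0.54881861  0.08213371 -1.34289496] [-0.6 -0.1 -0.9 -0.1  0.4 -0.4  1.3 -0.9]
bar_v [-0.22935133  0.00277436] axis yaw 0.2279013636076095
0 -0.12 [146. 179.]
-0.0145 -0.12 [128. 160.]
0.034 -0.12 [140. 230.]
0 0.12 [459. 101.]
-0.0145 0.12 [457.  76.]
0.034 0.12 [474. 149.]
```

View pics/wv.png

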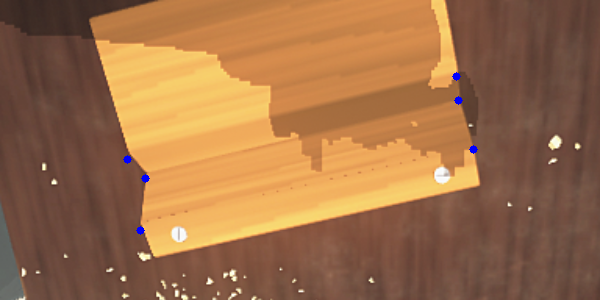

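{"fn": "arm_command", "kwargs": {"increments": [{"x": 3.5,"y": -1.4},{"x": 3.5,"y": -1.4},{"x": 3.5,"y": -1.4},{"x": 3.5,"y": -1.4},{"x": 3.5,"y": -1.4},{"x": 3.5,"y": -1.4},{"x": 3.5,"y": -1.4},{"x": 3.5,"y": -1.4}]}}

```text
$.increments[0]: bad value
```

{"fn": "arm_command", "kwargs": {"increments": [{"x": 3.5,"y": -1.3},{"x": 3.5,"y": -1.3},{"rz": -0.114},{"rz": -0.114},{"z": 4},{"z": 4},{"z": 4},{}]}}

```text
$.increments[0]: bad value
```

{"fn": "arm_command", "kwargs": {"increments": [{"x": 3.5,"y": -1.4,"z": 0,"rx": 0,"ry": 0,"rz": 0,"claw": 1},{"x": 3.5,"y": -1.4,"z": 0,"rx": 0,"ry": 0,"rz": 0,"claw": 1},{"x": 3.5,"y": -1.4,"z": 0,"rx": 0,"ry": 0,"rz": 0,"claw": 1},{"x": 3.5,"y": -1.4,"z": 0,"rx": 0,"ry": 0,"rz": 0,"claw": 1},{"x": 3.5,"y": -1.4,"z": 0,"rx": 0,"ry": 0,"rz": 0,"claw": 1},{"x": 3.5,"y": -1.4,"z": 0,"rx": 0,"ry": 0,"rz": 0,"claw": 1},{"x": 3.5,"y": -1.4,"z": 0,"rx": 0,"ry": 0,"rz": 0,"claw": 1},{"x": 3.5,"y": -1.4,"z": 0,"rx": 0,"ry": 0,"rz": 0,"claw": 1}]}}

```text
time_s: 0.82
position: [0.512, 0.2815, 0.2562]
tcp_rot: [-2.222, -2.221, 0.0]
wrist_force: [1.3, -0.2, -0.5]
grip_width: 0.0852
grasp_force: 0.0
```

{"fn": "arm_command", "kwargs": {"increments": [{"x": 3.5,"y": -1.3,"z": 0,"rx": 0,"ry": 0,"rz": 0,"claw": 1},{"x": 3.5,"y": -1.3,"z": 0,"rx": 0,"ry": 0,"rz": 0,"claw": 1},{"x": 0,"y": 0,"z": 0,"rx": 0,"ry": 0,"rz": -0.114,"claw": 1},{"x": 0,"y": 0,"z": 0,"rx": 0,"ry": 0,"rz": -0.114,"claw": 1},{"x": 0,"y": 0,"z": 4,"rx": 0,"ry": 0,"rz": 0,"claw": 1},{"x": 0,"y": 0,"z": 4,"rx": 0,"ry": 0,"rz": 0,"claw": 1},{"x": 0,"y": 0,"z": 4,"rx": 0,"ry": 0,"rz": 0,"claw": 1},{"x": 0,"y": 0,"z": 4,"rx": 0,"ry": 0,"rz": 0,"claw": 1}]}}

```text
time_s: 1.48
position: [0.4868, 0.3498, 0.0947]
tcp_rot: [-1.954, -2.46, -0.001]
wrist_force: [1.2, 0.7, -0.2]
grip_width: 0.0855
grasp_force: 0.0
```

```bash
cat >> h.py <<'E'
V=np.array([.5488,.0821,-1.3429])
def status():
    s=r.state();R=cv2.Rodrigues(np.array(s["tcp_rot"]))[0]
    print("t",round(s["time_s"],2),"tcp_v",tov(s["position"],V).round(4),"z",round(s["position"][2],4),"yaw",round(np.arctan2(R[1,1],R[0,1]),3),"tilt",R[2].round(3),"F",np.round(s["wrist_force"],1))
E
python3 - <<'E'
from h import *
status()
b=viewer.capture("wrist");cv2.imwrite("pics/w2.png",b)
E
```

```text
t 1.48 tcp_v [-2.748e-01  1.000e-04] z 0.0947 yaw 0.228 tilt [ 0.  0. -1.] F [ 1.2  0.7 -0.2]
```

View pics/w2.png

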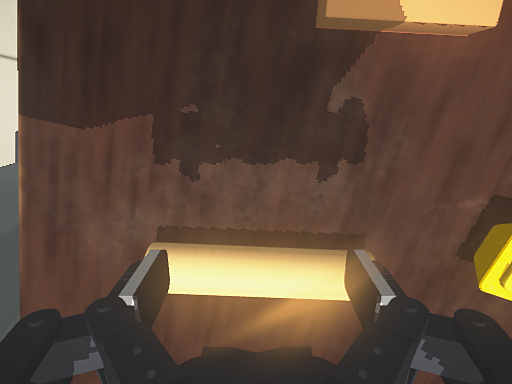

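The wrist view shows the bar spanning columns 150 to 380 at rows 245 to 300. The open fingers are behind it and roughly parallel to it. There is clearance, so I'll descend.

{"fn": "arm_command", "kwargs": {"increments": [{"x": 0.3,"y": 0,"z": 2,"rx": 0,"ry": 0,"rz": 0,"claw": 1},{"x": 0,"y": 0,"z": 2,"rx": 0,"ry": 0,"rz": 0,"claw": 1},{"x": 0,"y": 0,"z": 1.5,"rx": 0,"ry": 0,"rz": 0,"claw": 1},{"x": 0,"y": 0,"z": 0.5,"rx": 0,"ry": 0,"rz": 0,"claw": 1},{"x": 0,"y": 0,"z": 0.5,"rx": 0,"ry": 0,"rz": 0,"claw": 1},{"x": 0,"y": 0,"z": 0,"rx": 0,"ry": 0,"rz": 0,"claw": 1}]}}

```text
time_s: 2.03
position: [0.4864, 0.3529, 0.0316]
tcp_rot: [1.954, 2.46, -0.0]
wrist_force: [0.3, 0.2, -0.3]
grip_width: 0.0855
grasp_force: 0.0
```

Run:
```python
from h import *
status()
b=viewer.capture("side");P=proj("side",[.487,.35,.02])[0].astype(int);print(P)
x,y=P;cv2.imwrite("pics/s2.png",cv2.resize(b[y-65:y+55,x-80:x+80],None,fx=5,fy=5,interpolation=cv2.INTER_CUBIC))
for d in (-.057,.057):
  for z in (0,.015): print(d,z,((proj("side",[.487+d*.974,.353+d*.226,z])[0]-[x-80,y-65])*5).round())
```

```text
t 2.03 tcp_v [-0.2779  0.0004] z 0.0316 yaw 0.228 tilt [-0. -0. -1.] F [ 0.3  0.2 -0.3]
[294 222]
-0.057 0 [514. 358.]
-0.057 0.015 [518. 339.]
0.057 0 [284. 356.]
0.057 0.015 [286. 336.]
```

View pics/s2.png

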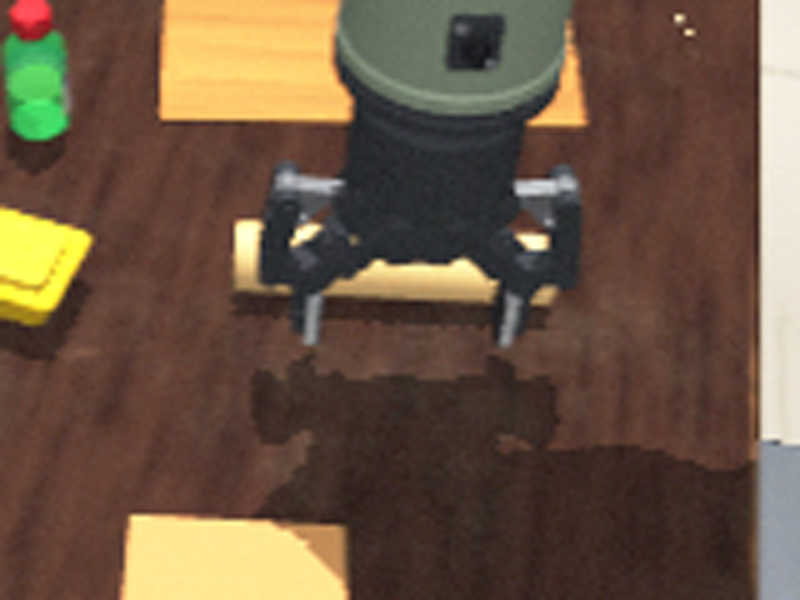

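The side crop shows the open fingertips ending at row 344, clear of the bar. They are at a height of about 20 mm, because the open pads stand farther back, so I'll lower carefully.

{"fn": "arm_command", "kwargs": {"increments": [{"x": 0,"y": 0,"z": 0.5,"rx": 0,"ry": 0,"rz": 0,"claw": 1},{"x": 0,"y": 0,"z": 0.2,"rx": 0,"ry": 0,"rz": 0,"claw": 1},{"x": 0,"y": 0,"z": 0,"rx": 0,"ry": 0,"rz": 0,"claw": 1}]}}

```text
time_s: 2.33
position: [0.4863, 0.3529, 0.0243]
tcp_rot: [-1.954, -2.46, -0.0]
wrist_force: [-0.3, -0.5, -0.3]
grip_width: 0.0856
grasp_force: 0.0
```

{"fn": "arm_command", "kwargs": {"increments": [{"x": 0,"y": 0,"z": 0.3,"rx": 0,"ry": 0,"rz": 0,"claw": 1},{"x": -0.4,"y": 0,"z": 0,"rx": 0,"ry": 0,"rz": 0,"claw": 1},{"x": -0.4,"y": 0,"z": 0,"rx": 0,"ry": 0,"rz": 0,"claw": 1},{"x": -0.4,"y": 0,"z": 0,"rx": 0,"ry": 0,"rz": 0,"claw": 1},{"x": -0.3,"y": 0,"z": 0,"rx": 0,"ry": 0,"rz": 0,"claw": 1},{"x": -0.3,"y": 0,"z": 0,"rx": 0,"ry": 0,"rz": 0,"claw": 1},{"x": -0.3,"y": 0,"z": 0,"rx": 0,"ry": 0,"rz": 0,"claw": 1},{"x": -0.3,"y": 0,"z": 0,"rx": 0,"ry": 0,"rz": 0,"claw": 1}]}}

```text
time_s: 3.0
position: [0.4919, 0.3292, 0.0214]
tcp_rot: [-1.954, -2.46, -0.0]
wrist_force: [0.8, 0.1, -0.0]
grip_width: 0.0857
grasp_force: 0.0
```

{"fn": "arm_command", "kwargs": {"increments": [{"x": -0.3,"y": 0,"z": 0,"rx": 0,"ry": 0,"rz": 0,"claw": 1},{"x": -0.3,"y": 0,"z": 0,"rx": 0,"ry": 0,"rz": 0,"claw": 1},{"x": -0.3,"y": 0,"z": 0,"rx": 0,"ry": 0,"rz": 0,"claw": 1},{"x": -0.3,"y": 0,"z": 0,"rx": 0,"ry": 0,"rz": 0,"claw": 1},{"x": -0.3,"y": 0,"z": 0,"rx": 0,"ry": 0,"rz": 0,"claw": 1},{"x": -0.3,"y": 0,"z": 0,"rx": 0,"ry": 0,"rz": 0,"claw": 1},{"x": -0.3,"y": 0,"z": 0,"rx": 0,"ry": 0,"rz": 0,"claw": 1},{"x": -0.3,"y": 0,"z": 0,"rx": 0,"ry": 0,"rz": 0,"claw": 1}]}}

```text
time_s: 3.67
position: [0.4972, 0.3059, 0.0213]
tcp_rot: [-1.954, -2.46, 0.0]
wrist_force: [0.7, -0.0, 0.3]
grip_width: 0.0853
grasp_force: 0.1
```

```bash
cat >> h.py <<'E'
def look(x0,z=None):
    status()
    im={n:barmask(viewer.capture(n)) for n in("scene","side")}
    q=list(x0)+([z] if z else [])
    for d in (im,{"scene":im["scene"]},{"side":im["side"]}):
        p,c=fitbar(d,q);print(len(d),"bar",p.round(4),"v",tov(p,V).round(4),"dyaw",round(p[2]-V[2]-np.pi/2,3),"cost",round(c,2))
E
python3 -c "
from h import *
look([.511,.27,.2])"
```

```text
t 3.67 tcp_v [-0.2296  0.0003] z 0.0213 yaw 0.228 tilt [-0. -0. -1.] F [ 0.7 -0.   0.3]
2 bar [0.506  0.2755 0.1851] v [-0.1981  0.002 ] dyaw -0.043 cost 0.48
1 bar [0.5039 0.2762 0.1885] v [-1.992e-01  1.000e-04] dyaw -0.039 cost 0.41
1 bar [0.508  0.2739 0.1883] v [-0.1961  0.0035] dyaw -0.04 cost 0.53
```

{"fn": "arm_command", "kwargs": {"increments": [{"x": -0.4,"y": 0,"z": 0,"rx": 0,"ry": 0,"rz": 0,"claw": 1},{"x": -0.4,"y": 0,"z": 0,"rx": 0,"ry": 0,"rz": 0,"claw": 1},{"x": -0.4,"y": 0,"z": 0,"rx": 0,"ry": 0,"rz": 0,"claw": 1},{"x": -0.4,"y": 0,"z": 0,"rx": 0,"ry": 0,"rz": 0,"claw": 1},{"x": -0.4,"y": 0,"z": 0,"rx": 0,"ry": 0,"rz": 0,"claw": 1},{"x": -0.4,"y": 0,"z": 0,"rx": 0,"ry": 0,"rz": 0,"claw": 1},{"x": -0.4,"y": 0,"z": 0,"rx": 0,"ry": 0,"rz": 0,"claw": 1},{"x": -0.4,"y": 0,"z": 0,"rx": 0,"ry": 0,"rz": 0,"claw": 1}]}}

```text
time_s: 4.43
position: [0.5045, 0.2745, 0.0213]
tcp_rot: [-1.954, -2.46, 0.0]
wrist_force: [0.1, -0.5, -0.3]
grip_width: 0.0855
grasp_force: 0.1
```

{"fn": "arm_command", "kwargs": {"increments": [{"x": -0.4,"y": 0,"z": 0,"rx": 0,"ry": 0,"rz": 0,"claw": 1},{"x": -0.4,"y": 0,"z": 0,"rx": 0,"ry": 0,"rz": 0,"claw": 1},{"x": -0.4,"y": 0,"z": 0,"rx": 0,"ry": 0,"rz": 0,"claw": 1},{"x": -0.4,"y": 0,"z": 0,"rx": 0,"ry": 0,"rz": 0,"claw": 1},{"x": -0.4,"y": 0,"z": 0,"rx": 0,"ry": 0,"rz": 0,"claw": 1},{"x": -0.4,"y": 0,"z": 0,"rx": 0,"ry": 0,"rz": 0,"claw": 1},{"x": -0.3,"y": 0,"z": 0,"rx": 0,"ry": 0,"rz": 0,"claw": 1},{"x": -0.3,"y": 0,"z": 0,"rx": 0,"ry": 0,"rz": 0,"claw": 1}]}}

```text
time_s: 5.1
position: [0.5112, 0.2454, 0.0213]
tcp_rot: [-1.954, -2.46, 0.0]
wrist_force: [-0.1, -0.1, 0.0]
grip_width: 0.0854
grasp_force: 0.0
```

```bash
python3 -c "
from h import *
look([.518,.215,.22])
b=viewer.capture('side');x,y=proj('side',[.52,.22,.02])[0].astype(int)
cv2.imwrite('pics/s3.png',cv2.resize(b[y-60:y+60,x-80:x+80],None,fx=4,fy=4))"
```

```text
t 5.1 tcp_v [-0.1675  0.0003] z 0.0213 yaw 0.228 tilt [-0. -0. -1.] F [-0.1 -0.1  0. ]
2 bar [0.517  0.2163 0.1882] v [-0.1379 -0.0007] dyaw -0.04 cost 0.47
1 bar [0.5159 0.2156 0.189 ] v [-0.1375 -0.0019] dyaw -0.039 cost 0.41
1 bar [0.5194 0.2188 0.1983] v [-0.1398  0.0022] dyaw -0.03 cost 0.52
```

View pics/s3.png

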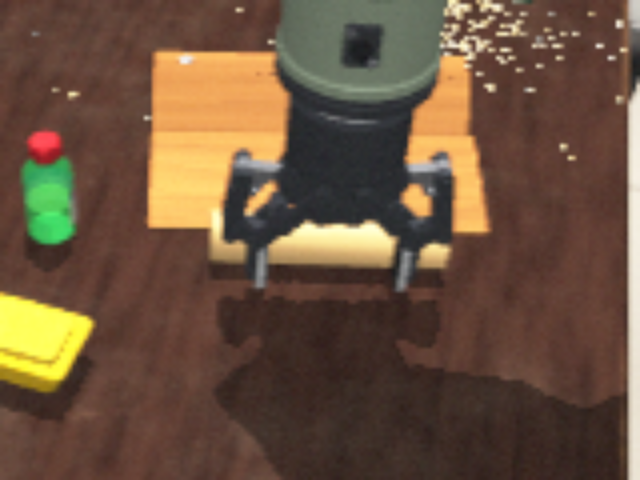

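The side crop shows the bar just before the ramp (front edge at row 230). Both fingers are behind it and the bottle and tin are untouched. I'll go on up the ramp, raising the tips with the slope.

{"fn": "arm_command", "kwargs": {"increments": [{"x": -0.4,"y": 0,"z": 0,"rx": 0,"ry": 0,"rz": 0,"claw": 1},{"x": -0.4,"y": 0,"z": 0,"rx": 0,"ry": 0,"rz": 0,"claw": 1},{"x": -0.4,"y": 0,"z": 0,"rx": 0,"ry": 0,"rz": 0,"claw": 1},{"x": -0.4,"y": 0,"z": 0,"rx": 0,"ry": 0,"rz": 0,"claw": 1},{"x": -0.4,"y": 0,"z": 0,"rx": 0,"ry": 0,"rz": 0,"claw": 1},{"x": -0.4,"y": 0,"z": 0,"rx": 0,"ry": 0,"rz": 0,"claw": 1},{"x": -0.4,"y": 0,"z": -0.1,"rx": 0,"ry": 0,"rz": 0,"claw": 1},{"x": -0.4,"y": 0,"z": -0.1,"rx": 0,"ry": 0,"rz": 0,"claw": 1}]}}

```text
time_s: 5.92
position: [0.5185, 0.2143, 0.0234]
tcp_rot: [-1.954, -2.46, -0.0]
wrist_force: [0.2, 1.4, 0.9]
grip_width: 0.0853
grasp_force: 0.6
```

{"fn": "arm_command", "kwargs": {"increments": [{"x": -0.4,"y": 0,"z": -0.07,"rx": 0,"ry": 0,"rz": 0,"claw": 1},{"x": -0.4,"y": 0,"z": -0.07,"rx": 0,"ry": 0,"rz": 0,"claw": 1},{"x": -0.4,"y": 0,"z": -0.07,"rx": 0,"ry": 0,"rz": 0,"claw": 1},{"x": -0.4,"y": 0,"z": -0.07,"rx": 0,"ry": 0,"rz": 0,"claw": 1},{"x": -0.4,"y": 0,"z": -0.07,"rx": 0,"ry": 0,"rz": 0,"claw": 1},{"x": -0.4,"y": 0,"z": -0.07,"rx": 0,"ry": 0,"rz": 0,"claw": 1},{"x": -0.4,"y": 0,"z": -0.07,"rx": 0,"ry": 0,"rz": 0,"claw": 1},{"x": -0.4,"y": 0,"z": -0.07,"rx": 0,"ry": 0,"rz": 0,"claw": 1}]}}

```text
time_s: 6.58
position: [0.5257, 0.183, 0.029]
tcp_rot: [-1.954, -2.46, 0.0]
wrist_force: [0.4, 1.0, 0.9]
grip_width: 0.0855
grasp_force: 0.6
```

```bash
python3 -c "
from h import *
status()
b=viewer.capture('side');x,y=proj('side',[.53,.17,.02])[0].astype(int)
cv2.imwrite('pics/s4.png',cv2.resize(b[y-60:y+60,x-80:x+80],None,fx=4,fy=4))"
```

```text
t 6.58 tcp_v [-0.1036  0.0003] z 0.029 yaw 0.228 tilt [ 0. -0. -1.] F [0.4 1.  0.9]
```

View pics/s4.png

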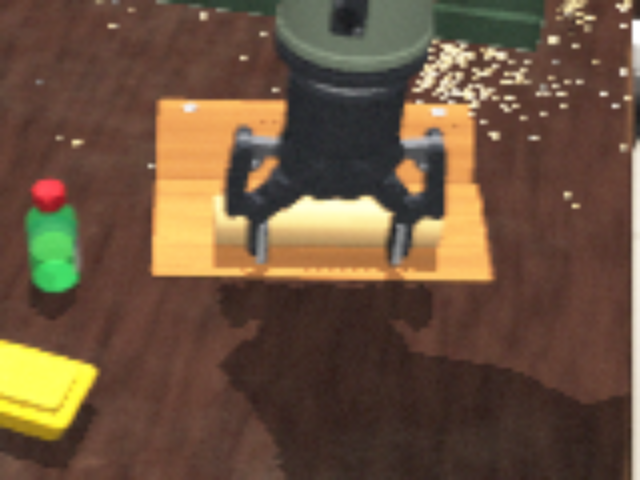

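The bar is on the ramp, parallel and centred, with a low pushing force. I'll continue to just before the lip.

{"fn": "arm_command", "kwargs": {"increments": [{"x": -0.4,"y": 0,"z": -0.07,"rx": 0,"ry": 0,"rz": 0,"claw": 1},{"x": -0.4,"y": 0,"z": -0.07,"rx": 0,"ry": 0,"rz": 0,"claw": 1},{"x": -0.4,"y": 0,"z": -0.07,"rx": 0,"ry": 0,"rz": 0,"claw": 1},{"x": -0.4,"y": 0,"z": -0.07,"rx": 0,"ry": 0,"rz": 0,"claw": 1},{"x": -0.4,"y": 0,"z": -0.07,"rx": 0,"ry": 0,"rz": 0,"claw": 1},{"x": -0.4,"y": 0,"z": -0.07,"rx": 0,"ry": 0,"rz": 0,"claw": 1},{"x": -0.4,"y": 0,"z": -0.07,"rx": 0,"ry": 0,"rz": 0,"claw": 1},{"x": -0.4,"y": 0,"z": -0.07,"rx": 0,"ry": 0,"rz": 0,"claw": 1}]}}

```text
time_s: 7.3
position: [0.533, 0.1518, 0.0346]
tcp_rot: [1.954, 2.46, -0.0]
wrist_force: [-0.1, 0.1, 0.2]
grip_width: 0.0853
grasp_force: 0.6
```

{"fn": "arm_command", "kwargs": {"increments": [{"x": -0.4,"y": 0,"z": -0.07,"rx": 0,"ry": 0,"rz": 0,"claw": 1},{"x": -0.4,"y": 0,"z": -0.07,"rx": 0,"ry": 0,"rz": 0,"claw": 1},{"x": -0.4,"y": 0,"z": -0.07,"rx": 0,"ry": 0,"rz": 0,"claw": 1},{"x": -0.3,"y": 0,"z": -0.05,"rx": 0,"ry": 0,"rz": 0,"claw": 1},{"x": -0.3,"y": 0,"z": -0.05,"rx": 0,"ry": 0,"rz": 0,"claw": 1},{"x": -0.3,"y": 0,"z": -0.05,"rx": 0,"ry": 0,"rz": 0,"claw": 1},{"x": -0.2,"y": 0,"z": -0.03,"rx": 0,"ry": 0,"rz": 0,"claw": 1},{"x": 0,"y": 0,"z": 0,"rx": 0,"ry": 0,"rz": 0,"claw": 1}]}}

```text
time_s: 7.97
position: [0.5382, 0.1292, 0.0384]
tcp_rot: [1.955, 2.459, -0.0]
wrist_force: [-0.5, 0.1, -0.9]
grip_width: 0.0852
grasp_force: 0.0
```

```bash
python3 -c "
from h import *
look([.543,.102,.22],.0345)"
```

```text
t 7.97 tcp_v [-0.0483  0.0003] z 0.0384 yaw 0.227 tilt [-0. -0. -1.] F [-0.5  0.1 -0.9]
2 bar [0.5453 0.0957 0.2206 0.0328] v [-0.0141 -0.0003] dyaw -0.007 cost 0.38
1 bar [0.54   0.1027 0.2133 0.0374] v [-0.0221 -0.0039] dyaw -0.015 cost 0.34
1 bar [0.5449 0.1005 0.241  0.0382] v [-0.0188  0.0003] dyaw 0.013 cost 0.4
```

{"fn": "arm_command", "kwargs": {"increments": [{"x": -0.2,"y": 0,"z": 0,"rx": 0,"ry": 0,"rz": 0,"claw": 1},{"x": -0.2,"y": 0,"z": 0,"rx": 0,"ry": 0,"rz": 0,"claw": 1},{"x": -0.2,"y": 0,"z": 0,"rx": 0,"ry": 0,"rz": 0,"claw": 1},{"x": -0.2,"y": 0,"z": 0,"rx": 0,"ry": 0,"rz": 0,"claw": 1},{"x": -0.2,"y": 0,"z": 0,"rx": 0,"ry": 0,"rz": 0,"claw": 1},{"x": -0.2,"y": 0,"z": 0,"rx": 0,"ry": 0,"rz": 0,"claw": 1},{"x": 0,"y": 0,"z": 0,"rx": 0,"ry": 0,"rz": 0,"claw": 1},{"x": 0,"y": 0,"z": 0,"rx": 0,"ry": 0,"rz": 0,"claw": 1}]}}

```text
time_s: 8.73
position: [0.5408, 0.118, 0.0384]
tcp_rot: [-1.955, -2.459, 0.0]
wrist_force: [0.5, 0.1, 0.6]
grip_width: 0.0851
grasp_force: 0.0
```

```bash
python3 -c "
from h import *
look([.548,.085,.22],.029)"
```

```text
t 8.73 tcp_v [-0.0368  0.0003] z 0.0384 yaw 0.228 tilt [ 0. -0. -1.] F [0.5 0.1 0.6]
2 bar [0.5459 0.0853 0.2133 0.0287] v [-0.0037 -0.0021] dyaw -0.015 cost 0.42
1 bar [0.5447 0.0879 0.2239 0.0301] v [-0.0066 -0.0027] dyaw -0.004 cost 0.39
1 bar [0.5476 0.0864 0.2068 0.0289] v [-0.0044 -0.0002] dyaw -0.021 cost 0.44
```

{"fn": "arm_command", "kwargs": {"increments": [{"x": 0.5,"y": 0,"z": 0,"rx": 0,"ry": 0,"rz": 0,"claw": 1},{"x": 1.5,"y": 0,"z": 0,"rx": 0,"ry": 0,"rz": 0,"claw": 1},{"x": 2.5,"y": 0,"z": -1,"rx": 0,"ry": 0,"rz": 0,"claw": 1},{"x": 1,"y": 0,"z": -3.5,"rx": 0,"ry": 0,"rz": 0,"claw": 1},{"x": 0,"y": 0,"z": -4,"rx": 0,"ry": 0,"rz": 0,"claw": 1},{"x": 0,"y": 0,"z": -4,"rx": 0,"ry": 0,"rz": 0,"claw": 1},{"x": 0,"y": 0,"z": -4,"rx": 0,"ry": 0,"rz": 0,"claw": 1},{"x": 0,"y": 0,"z": -4,"rx": 0,"ry": 0,"rz": 0,"claw": 1}]}}

```text
time_s: 9.5
position: [0.5277, 0.1723, 0.2455]
tcp_rot: [-1.953, -2.46, -0.0]
wrist_force: [1.7, 0.2, -0.1]
grip_width: 0.0854
grasp_force: 0.0
```

{"fn": "arm_command", "kwargs": {"increments": [{"x": -4,"y": 0,"z": 0,"rx": 0,"ry": 0,"rz": 0,"claw": 1},{"x": -4,"y": 0,"z": 0,"rx": 0,"ry": 0,"rz": 0,"claw": 1},{"x": -4,"y": 0,"z": 0,"rx": 0,"ry": 0,"rz": 0,"claw": 1},{"x": -4,"y": 0,"z": 0,"rx": 0,"ry": 0,"rz": 0,"claw": 1},{"x": 0,"y": 0,"z": 0,"rx": 0,"ry": 0,"rz": 0,"claw": 1},{"x": 0,"y": 0,"z": 0,"rx": 0,"ry": 0,"rz": 0,"claw": 1}]}}

```text
time_s: 10.0
position: [0.5647, 0.0139, 0.2433]
tcp_rot: [1.959, 2.456, -0.001]
wrist_force: [-1.1, 1.7, 0.3]
grip_width: 0.0854
grasp_force: 0.0
```

```bash
python3 -c "
from h import *
look([.548,.083,.22],.028)
b=viewer.capture('wrist');cv2.imwrite('pics/w5.png',b)"
```

```text
t 10.0 tcp_v [0.0701 0.    ] z 0.2433 yaw 0.224 tilt [-0. -0. -1.] F [-1.1  1.7  0.3]
2 bar [0.5471 0.0847 0.2097 0.0278] v [-0.0029 -0.001 ] dyaw -0.018 cost 0.1
1 bar [0.5457 0.0856 0.2163 0.0283] v [-0.0041 -0.0022] dyaw -0.012 cost 0.09
1 bar [0.5473 0.0866 0.2274 0.0294] v [-0.0047 -0.0004] dyaw -0.0 cost 0.09
```

View pics/w5.png

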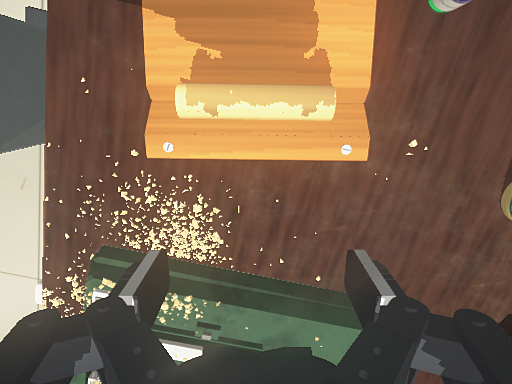

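The wrist view shows the bar seated in the groove, spanning columns 176 to 336 at rows 85 to 118. It is parallel to the groove, within the block, at a height of about 28 mm, and the arm is clear of it.

```bash
python3 -c "
from h import *
print(finish_job())"
```

```text
the job is handed in; nothing more can be done
None
```

The bar was rolled up the ramp and dropped into the groove. My last camera check put it seated at about 28 mm high, parallel to the groove, centred within about 2 mm along it and clear of the block's ends. The gripper was clear, the bystanders had not been touched, and the job was handed in at about 10 s; no verdict was returned.

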